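# Park the drill case between freshly glued guide strips

### The arm

A 7-joint arm with a two-finger parallel gripper is mounted at the origin on a cart in front of the work surface, level with it; the furniture and walls round the work are solid. World frame = base frame: x ahead of the robot, y to its left, z up, the work surface at z = 0. Lengths are in m, angles in rad, forces in N, time in s.
With the tool pointing down it reaches from about 0.4 to 0.85 m from the base axis. Payload 10.4 kg.
Tool frame: the origin (TCP) lies on the centre line of the jaws, within the pads' length; the fingertips stand 14 mm ahead of it and the grasp point (between the pads) lies 5 mm behind it (manip.tip_reach is the distance from the TCP to the fingertips, in m); z points along the fingers, y is the line along which they close (so a half turn about z gives the same grasp; the last joint's range is limited). The gripper opens to 85 mm and grips with 20 to 120 N. Pads are 22 mm wide; open, the fingers measure 114 mm over their backs; the gripper's body (76 mm by 85 mm) begins 54 mm behind the grasp point. The pads swing forward as they close: fully open they stand 13 mm farther back than shut.
Start: joints at [1.202, 0.332, -0.065, 1.46, 0.022, 1.35, -0.088], TCP at [0.212, -0.588, 0.245] pointing down, gripper open.
Joint ranges: [-2.6, 2.6], [-0.5, 2.12], [-1.47, 1.34], [0.16, 2.42], [-1.27, 4.41], [0.06, 2.06], [-2.6, 2.6]. Speed limits (rad/s): [2.22, 2.22, 2.79, 2.79, 3.14, 3.14, 3.14].

### API

Orientations are given as a unit quaternion [x, y, z, w].
In Python, from workcell import manip gives the robot as it stands.
- The arm moves only by the shell command python3 -m pendant 'ROWS' [FORCE]. ROWS is JSON, a list of rows, each a list of 7 numbers: the shift along the tool's x, y, z in units of 50 mm (1.0 is 50 mm), then the turn, a rotation vector about the tool's x, y, z in units of 8 degrees (1.0 is 8 degrees), then the opening, from -1 (shut) to 1 (fully open), so that 0 is half open. In form: [[dx, dy, dz, ax, ay, az, jaw], ...]. A call has exactly 10 rows; each row is the pose to reach, as a shift and turn from the pose commanded when the call began, along the tool's axes at that moment; what a row does not reach only later rows make up. A row lasts 1/8 s, in which the tool goes at most 62.5 mm and 10.7 degrees, less where a joint would pass 70% of its speed; a pose out of reach is approached as far as the arm can. A call with a gripper value outside its range is refused whole. The fingers move at their own pace and stop on an object; FORCE is the grip in N (left out, the last holds). Time passes only in rows, so rows that repeat a pose let the fingers close, or fill a call up. It gives the time, the measured TCP pose, the force, the opening and the grip force at its end, in the units of the state.
- manip.get_obs(): the state, without advancing time (a new reading comes with each control period).
- manip.camera(name): name is "scene" or "top"; returns (picture, depth): 480x640x3 uint8, red, green, blue; 480x640 float32, m along the optical axis (not along the pixel's ray), 0 where there is no reading.
- manip.get_calibration(name): a dict with "fx", "fy", "cx", "cy" (pixels), "xyz" and "orientation" of the camera in the world. Camera axes: x right, y up, looking along -z (the intrinsics and any distortion apply to the point x, -y, -z); pixel columns grow to the right and rows downward; lengths in m; the calibration is good to about 2 mm. A picture is of the moment at which its call begins. get_calibration takes no time and is no camera call.
- manip.hand_in(): hands the job in; it is judged then, once.
Trained networks look in the newest picture that a camera, given by its name, has taken for a name from the list of things; names that differ only in an ending like _2 or _b are one class to them, and where a whole thing is asked for, a point or a joint stands for the part that bears it (a point fixed in the world has none). Each returns a list of dicts, best first, with "p" (0 to 1); they miss things now and then, are a little off and sometimes report something else, mostly with a low value. They report only what shows in the picture. A call takes as long as a camera call.
- manip.find_in(thing, camera): "box" ([left, top, right, bottom] in pixels, round what is visible of it).
- manip.trace(thing, camera): "pixels" (480x640 bool, what is visible of it) and "box" ([left, top, right, bottom] in pixels, round what is visible of it).
- manip.tip_of(thing, camera): "pixel" ([column, row] in pixels: a listed point, or the origin of a listed thing).
The state is a dict: "clock": time; "joint_pos": joint angles; "joint_velocities": joint speeds; "tau": joint torques, N m; "position": TCP position; "ee_rot": TCP orientation; "ft_force": force on the tool from outside, world axes, zero at the start; "torque": the same for the moment, N m; "grip_width": opening from 0.0 (shut) to 1.0 (fully open); "grasp_force": force on a finger pad.
Only numpy, scipy, OpenCV 4.12 (cv2) and the standard library are available. Lean on these libraries where they do the work, as an engineer would, in place of code of your own. Each camera call takes 0.05 s, during which the arm holds its last target. There are 200 camera calls.

### The job

Push the flat drill-bit case with the fingers, sliding it along the bench into its parking bay, between the two low guide strips and fully home against the stop block at the far end, so that it sits straight. The strips have just been glued and must not be touched at all, neither by the case nor by the robot; square the case up in front of the mouth first with a push from the side if needed. Only slide it: do not pick it up or tip it, and leave the small things round the bay where they stand.

Things in the scene. Friction and masses are not known exactly. Their poses are not given: they have to be found in the camera images.
- drill_case: Flat hard case, loose, 170 mm long (y), 51 mm high, about 0.45 kg; lid shut fast. Origin: centre of the underside. Across (x) it spans -57 to +58 mm, and two latches on the -x face (y = +-50 mm, z 21 to 46 mm) reach x = -61 mm. End faces at y = +-85 mm are flat. It starts before the bay's mouth, +y end toward it, 15 to 55 mm to the far (+x) side of the middle line, turned up to 0.25 rad.
- bay: Fixed parking bay. Origin on the bench, mid-mouth; y runs into the lane (roughly to the robot's left), x across it (roughly away from the robot). Lane: 146 mm wide (x = -73 to +73 mm), 180 mm deep. It ends at a dark wooden stop block, 186 x 26 x 30 mm high, face at y = 180 mm, which the case may touch. Case home: its origin at y = 95 mm, axes as the bay's, tail end 10 mm inside the mouth.
- rail_near: Light wooden guide strip on the bay's -x side (nearer the robot), fixed, 18 mm wide, 180 mm long, 24 mm high, axes as the bay's. Origin on the bench in the middle of its width at the mouth end (bay x = -82 mm, y = 0); it runs along +y. Must not be touched.
- rail_far: The same guide strip on the bay's +x side (bay x = +82 mm). Must not be touched.
- turned_box: Small round lidded wooden pot, 62 mm across, 74 mm high, loose, standing beside the near strip; origin at the centre of its underside. Leave it alone.
- tape_measure: Tape measure, 33 x 76 x 67 mm high, loose, standing beside the far strip; origin at the centre of its underside. Leave it alone.
- ca_bottle: Small white bottle, 29 mm across, 79 mm high, loose, standing behind the stop block; origin at the centre of its underside. Leave it alone.

How it is judged:
By the outcome, as a careful person would: the job done as asked, in the order asked, and still so for the second after the job is handed in, with the robot touching nothing.
It also fails if it takes over 61 s, if anything falls off the work surface, if the arm or the gripper's body presses on something with over 40 N, if the wrist force passes 120 N, or if a joint passes its speed limit or range.

## Working session

There is one attempt and no reset: what is moved stays moved. The work goes in short steps, Python scripts to look and compute and a shell command to move; the robot and the scene stay as the last step left them, time stands still between calls to the robot, and variables do not carry over. Pictures are saved under pics/ and viewed, at most 10 in all, crops included, and the job is handed in when it is done.

```bash
mkdir -p pics
cat > h.py <<'E'
import numpy as np, cv2
from scipy.spatial.transform import Rotation as R
from workcell import manip
def cloud(cam,d):
    c=manip.get_calibration(cam); v,u=np.mgrid[:480,:640]
    P=np.stack([(u-c['cx'])/c['fx']*d,-(v-c['cy'])/c['fy']*d,-d],-1)
    W=P@R.from_quat(c['orientation']).as_matrix().T+np.array(c['xyz'])
    W[d==0]=np.nan
    return W
E
python3 - <<'E'
from h import *
o=manip.get_obs(); print({k:np.round(v,3) for k,v in o.items()}, manip.tip_reach)
for cam in ['top','scene']:
    im,d=manip.camera(cam); cv2.imwrite(f'pics/{cam}0.png',im[...,::-1]); np.savez(f'{cam}0.npz',im=im,d=d)
    print(cam,manip.get_calibration(cam)); W=cloud(cam,d)
    for t in ['drill_case','rail_near','rail_far','bay','turned_box','tape_measure','ca_bottle']:
        for r in manip.trace(t,cam)[:2]:
            q=W[r['pixels']]; q=q[~np.isnan(q[:,0])]
            print(t,round(r['p'],2),np.round(r['box']),np.round(np.percentile(q,[2,50,98],axis=0),3).tolist() if len(q) else '')
E
```

```text
{'clock': np.float64(0.0), 'joint_pos': array([ 1.202,  0.333, -0.065,  1.461,  0.022,  1.35 , -0.088]), 'joint_velocities': array([-0.001, -0.001, -0.001, -0.001, -0.002, -0.   , -0.001]), 'tau': array([-0.0000e+00, -6.2545e+01,  4.9000e-02, -3.9160e+01,  1.6000e-02,
        1.0000e-02,  0.0000e+00]), 'position': array([ 0.212, -0.588,  0.245]), 'ee_rot': array([ 0.985,  0.172, -0.   , -0.001]), 'ft_force': array([-0.345, -0.438, -0.3  ]), 'torque': array([-0.01 ,  0.059,  0.032]), 'grasp_force': np.float64(0.0), 'grip_width': np.float64(0.997)} 0.014
top {'fx': 472.36002864985164, 'fy': 472.36002864985164, 'cx': 308.86559336060856, 'cy': 238.9987289228688, 'xyz': array([0.47508454, 0.10460161, 0.90157412]), 'orientation': array([ 0.02504385, -0.02843923, -0.70619304,  0.70700453])}
drill_case 0.8 [372. 187. 470. 258.] [[0.516, -0.187, 0.023], [0.571, -0.103, 0.05], [0.628, -0.021, 0.053]]
rail_near 0.86 [247. 262. 339. 278.] [[0.475, 0.048, 0.02], [0.486, 0.132, 0.023], [0.497, 0.208, 0.026]]
rail_near 0.54 [232. 172. 345. 278.] [[0.475, 0.044, 0.006], [0.581, 0.191, 0.025], [0.661
[... 1025 characters left out ...]
 278.] [[0.468, 0.044, 0.003], [0.477, 0.115, 0.023], [0.493, 0.208, 0.026]]
rail_far 0.81 [332. 183. 385. 244.] [[0.631, 0.031, 0.003], [0.64, 0.102, 0.022], [0.656, 0.195, 0.026]]
bay 0.98 [242. 172. 386. 274.] [[0.469, 0.036, 0.003], [0.564, 0.192, 0.023], [0.654, 0.24, 0.032]]
bay 0.54 [354. 158. 389. 198.] [[0.7, 0.128, 0.002], [0.706, 0.153, 0.039], [0.734, 0.196, 0.066]]
turned_box 0.58 [196. 206. 236. 253.] [[0.372, 0.15, 0.005], [0.396, 0.163, 0.048], [0.428, 0.199, 0.072]]
tape_measure 0.65 [356. 156. 389. 198.] [[0.7, 0.128, 0.002], [0.705, 0.153, 0.039], [0.732, 0.196, 0.066]]
ca_bottle 0.6 [268. 147. 288. 184.] [[0.575, 0.285, -0.0], [0.586, 0.292, 0.036], [0.622, 0.327, 0.074]]
```

View pics/top0.png

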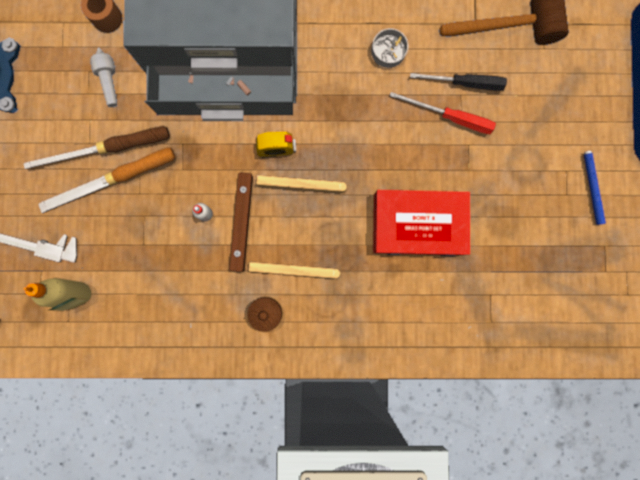

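View pics/scene0.png

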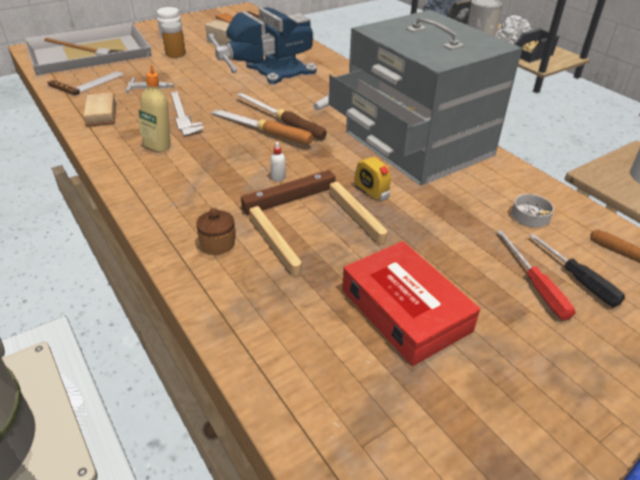

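The top view shows the case at about (422,222), the strips at rows 184 and 270 and the stop at column 241. The scene view agrees, and the lane is clear. Next I fit the bay and case poses.

```bash
cat >> h.py <<'E'
def rect(q):
    (c,s,a)=cv2.minAreaRect((q[:,:2]*1000).astype(np.float32)); b=cv2.boxPoints((c,s,a))
    e=[b[1]-b[0],b[2]-b[1]]; l=max(e,key=np.linalg.norm); l=l*np.sign(l[1])
    return np.array(c),sorted(s),np.arctan2(-l[0],l[1])   # yaw: long axis (y) from world y
def fit(q,n=3):
    # centroid/PCA of an evenly seen surface (rays resampled on ground ~ uniform)
    m=np.median(q[:,:2],0); x=q[:,:2]*1000; c=x.mean(0); w,v=np.linalg.eigh(np.cov((x-c).T)); l=v[:,1]*np.sign(v[1,1])
    return c,np.sqrt(12*w),np.arctan2(-l[0],l[1])
def seg(W,lo,hi,x0,x1,y0,y1):
    m=(W[...,2]>lo)&(W[...,2]<hi)&(W[...,0]>x0)&(W[...,0]<x1)&(W[...,1]>y0)&(W[...,1]<y1); return W[m]
E
python3 - <<'E'
from h import *
for cam in ['top','scene']:
    z=np.load(f'{cam}0.npz'); W=cloud(cam,z['d'])
    for n,a in dict(near=(.02,.027,.45,.51,.0,.22),far=(.02,.027,.62,.68,.0,.205),stop=(.026,.034,.45,.7,.205,.26),case=(.045,.058,.45,.7,-.25,.02)).items():
        q=seg(W,*a); print(cam,n,len(q),[np.round(k,3) for k in rect(q)],[np.round(k,3) for k in fit(q)],np.round(np.median(q[:,2]),4))
E
```

```text
top near 847 [array([485.197, 128.812]), array([ 17.942, 169.443]), np.float32(-0.079)] [array([485.155, 129.04 ]), array([ 17.701, 167.788]), np.float64(-0.079)] 0.0234
top far 819 [array([648.523, 116.392]), array([ 18.516, 169.163]), np.float32(-0.079)] [array([648.214, 117.139]), array([ 17.959, 167.975]), np.float64(-0.079)] 0.0235
top stop 1367 [array([575.583, 228.575]), array([ 39.082, 183.635]), np.float32(1.571)] [array([574.503, 228.702]), array([ 26.023, 184.328]), np.float64(1.493)] 0.0296
top case 5910 [array([ 571.385, -106.054]), array([118.322, 170.553]), np.float32(-0.025)] [array([ 572.369, -105.683]), array([115.442, 170.684]), np.float64(-0.027)] 0.0504
scene near 742 [array([482.219, 132.312]), array([ 25.667, 179.359]), np.float32(-0.127)] [array([480.551, 122.223]), array([ 18.204, 170.151]), np.float64(-0.078)] 0.0239
scene far 627 [array([644.721, 114.527]), array([ 20.296, 170.122]), np.float32(-0.066)] [array([643.486, 110.06 ]), array([ 18.07 , 171.192]), np.float64(-0.077)] 0.0239
scene stop 933 [array([572.324, 228.819]), array([ 30.144, 185.959]), np.float32(1.499)] [array([567.807, 226.674]), array([ 27.296, 186.547]), np.float64(1.49)] 0.0299
scene case 7171 [array([ 568.793, -106.415]), array([120.654, 171.759]), np.float32(-0.013)] [array([ 566.248, -113.616]), array([118.356, 171.962]), np.float64(-0.014)] 0.051
```

```bash
cat >> h.py <<'E'
TH=-0.079; O=np.array([.5594,.0363]); BX=np.array([np.cos(TH),np.sin(TH)]); BY=np.array([-np.sin(TH),np.cos(TH)])
def tobay(p): d=np.asarray(p)[:2]-O; return np.array([d@BX,d@BY])*1000
def goal(bx,by,z,head):  # bay mm, z m, head = tool-x angle relative to bay x
    o=manip.get_obs(); Rc=R.from_quat(o['ee_rot']); a=TH+head
    Rg=R.from_matrix(np.array([[np.cos(a),np.sin(a),0],[np.sin(a),-np.cos(a),0],[0,0,-1]]))
    p=np.r_[O+BX*bx/1000+BY*by/1000,z]
    t=Rc.inv().apply(p-o['position'])/.05; r=(Rc.inv()*Rg).as_rotvec(degrees=True)/8
    print('rows',np.round(t,3),np.round(r,3),'at bay',np.round(tobay(o['position']),1),'z',round(o['position'][2],4),'t',round(o['clock'],2),'F',np.round(o['ft_force'],1))
def casepose(tag=None):
    im,d=manip.camera('top'); W=cloud('top',d)
    if tag: cv2.imwrite(f'pics/{tag}.png',im[...,::-1])
    m=(W[...,2]>.045)&(W[...,2]<.058)&(im[...,0]>110)&(im[...,1]<90)  # red lid
    m|=(W[...,2]>.045)&(W[...,2]<.056)&(cv2.morphologyEx(m.astype(np.uint8),cv2.MORPH_CLOSE,np.ones((25,25)))>0)
    q=W[m]; c,s,a=fit(q); c2,s2,a2=rect(q)
    for c,s,a in((c,s,a),(c2,s2,a2)): 
        if a>.8:a-=np.pi/2
        print('case centre bay',np.round(tobay(c/1000)-[.5,0],1),'size',np.round(s,1),'relyaw',round(float(a-TH),4))
E
python3 -c "
from h import *
casepose(); goal(125,-140,.15,0); goal(125,-140,.03,0)"
```

```text
case centre bay [ 27.1 -98.6] size [281.4 522.4] relyaw -0.3479
case centre bay [120.7  39. ] size [616.1 906.5] relyaw 0.0798
rows [11.895 -5.81   1.907] [ 1.000e-03 -0.000e+00  3.042e+00] at bay [-297.2 -649.8] z 0.2453 t 0.85 F [-0.1  0.1 -0.4]
rows [11.895 -5.81   4.307] [ 1.000e-03 -0.000e+00  3.042e+00] at bay [-297.2 -649.8] z 0.2453 t 0.85 F [-0.1  0.1 -0.4]
```

```bash
sed -i "s/    q=W\[m\]; c,s,a/    m\&=(abs(W[...,0]-.57)<.13)\&(W[...,1]>-.28)\&(W[...,1]<.24); n,L,S,_=cv2.connectedComponentsWithStats(m.astype(np.uint8)); m=L==1+S[1:,4].argmax()\n    q=W[m]; c,s,a/" h.py
python3 -c "
from h import *
casepose()"
python3 -m pendant '[[1.2,-0.58,0.2,0,0,0.4,1],[2.4,-1.16,0.4,0,0,0.8,1],[3.6,-1.74,0.6,0,0,1.2,1],[4.8,-2.3,0.8,0,0,1.6,1],[6,-2.9,1,0,0,2,1],[7.2,-3.5,1.2,0,0,2.4,1],[8.4,-4.1,1.4,0,0,2.8,1],[9.6,-4.7,1.6,0,0,3.04,1],[10.8,-5.3,1.8,0,0,3.04,1],[11.9,-5.8,1.9,0,0,3.04,1]]'
python3 -c "
from h import *
goal(125,-140,.15,0);goal(125,-140,.03,0)"
```

```text
case centre bay [  23.  -140.6] size [113.9 170.5] relyaw 0.0559
case centre bay [  22.8 -141. ] size [115.6 170.5] relyaw 0.0601
clock: 2.15
position: [0.6438, -0.143, 0.1549]
ee_rot: [0.999, -0.04, 0.0, 0.0]
ft_force: [0.1, -0.6, 0.2]
grip_width: 1.0
grasp_force: 0.0
rows [ 0.534 -0.642  0.099] [ 0.002 -0.001 -0.001] at bay [  98.3 -172.1] z 0.1549 t 2.15 F [ 0.1 -0.6  0.2]
rows [ 0.533 -0.643  2.499] [ 0.002 -0.001 -0.001] at bay [  98.3 -172.1] z 0.1549 t 2.15 F [ 0.1 -0.6  0.2]
```

```bash
python3 -m pendant '[[0,0,0,0,0,0,1],[0,0,0,0,0,0,1],[0,0,0,0,0,0,1],[0,0,0,0,0,0,1],[0,0,0,0,0,0,1],[0,0,0,0,0,0,1],[0,0,0,0,0,0,1],[0,0,0,0,0,0,1],[0,0,0,0,0,0,1],[0,0,0,0,0,0,1]]' >/dev/null
python3 -c "
from h import *
goal(125,-140,.03,0)"
```

```text
rows [ 0.554 -0.67   2.503] [ 0.001 -0.001  0.003] at bay [  97.3 -173.5] z 0.1552 t 3.4 F [-0.5 -0.  -0. ]
```

```bash
python3 -m pendant '[[0.55,-0.67,0,0,0,0,1],[0.55,-0.67,0.4,0,0,0,1],[0.55,-0.67,0.9,0,0,0,1],[0.55,-0.67,1.4,0,0,0,1],[0.55,-0.67,1.9,0,0,0,1],[0.55,-0.67,2.3,0,0,0,1],[0.55,-0.67,2.5,0,0,0,1],[0.55,-0.67,2.5,0,0,0,1],[0.55,-0.67,2.5,0,0,0,1],[0.55,-0.67,2.5,0,0,0,1]]'
python3 -c "
from h import *
casepose('b');goal(69.5,-140,.03,0)"
```

```text
clock: 4.65
position: [0.6733, -0.1132, 0.0311]
ee_rot: [0.999, -0.039, 0.001, 0.0]
ft_force: [0.7, 0.0, 0.4]
grip_width: 1.001
grasp_force: 0.0
case centre bay [  23.2 -140.7] size [114.4 170.1] relyaw 0.0473
case centre bay [  23.4 -141.2] size [115.7 171.1] relyaw 0.0481
rows [-1.115 -0.002  0.018] [ 0.001 -0.009  0.002] at bay [ 125.2 -140.1] z 0.031 t 4.7 F [ 0.5  0.4 -0.9]
```

View pics/b.png

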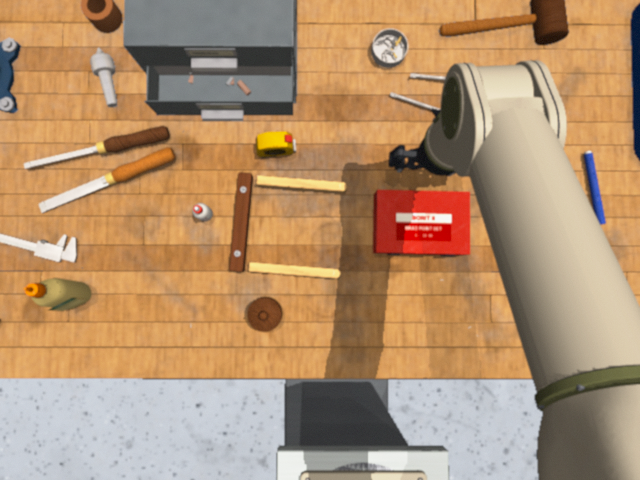

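The gripper, at about (430,158), stands beyond the case with a gap. The case has not moved. Now the side push, stopping a little short.

```bash
python3 -m pendant '[[-0.2,0,0,0,0,0,1],[-0.4,0,0,0,0,0,1],[-0.5,0,0,0,0,0,1],[-0.58,0,0,0,0,0,1],[-0.66,0,0,0,0,0,1],[-0.74,0,0,0,0,0,1],[-0.82,0,0,0,0,0,1],[-0.9,0,0,0,0,0,1],[-0.96,0,0,0,0,0,1],[-1,0,0,0,0,0,1]]'
python3 -c "
from h import *
casepose();goal(69.5,-140,.03,0)"
```

```text
clock: 5.95
position: [0.6229, -0.1091, 0.0303]
ee_rot: [0.999, -0.039, 0.0, -0.0]
ft_force: [3.1, 0.5, 0.4]
grip_width: 1.002
grasp_force: 1.2
case centre bay [   2.8 -133.2] size [108.6 167.2] relyaw -0.1435
case centre bay [   6.  -137.4] size [116.2 170.5] relyaw -0.0034
rows [-0.102  0.001  0.005] [-0.    -0.001  0.003] at bay [  74.6 -140. ] z 0.0303 t 6.0 F [ 0.2 -0.3  0.5]
```

```bash
python3 -m pendant '[[-0.03,0,0,0,0,0,1],[-0.06,0,0,0,0,0,1],[-0.1,0,0,0,0,0,1],[-0.1,0,0,0,0,0,1],[0.1,0,0,0,0,0,1],[0.5,0,-0.2,0,0,0,1],[0.8,0,-1,0,0,0,1],[0.8,-0.5,-2,0,0,0.0,1],[0.8,-0.5,-3,0,0,0,1],[0.8,-0.5,-3,0,0,0,1]]'
python3 -c "
from h import *
casepose('c');goal(0,-270,.17,1.5708)"
```

```text
clock: 7.25
position: [0.6671, -0.0871, 0.1848]
ee_rot: [0.999, -0.039, 0.003, 0.0]
ft_force: [-0.0, -0.8, -0.8]
grip_width: 1.001
grasp_force: 0.0
case centre bay [   0.5 -136.9] size [114.1 169.7] relyaw -0.0041
case centre bay [   0.8 -137.4] size [115.3 170.5] relyaw 0.002
rows [-2.317  3.1    0.231] [  0.017  -0.013 -11.247] at bay [ 115.8 -115. ] z 0.1818 t 7.3 F [-0.1 -0.4 -0.9]
```

View pics/c.png

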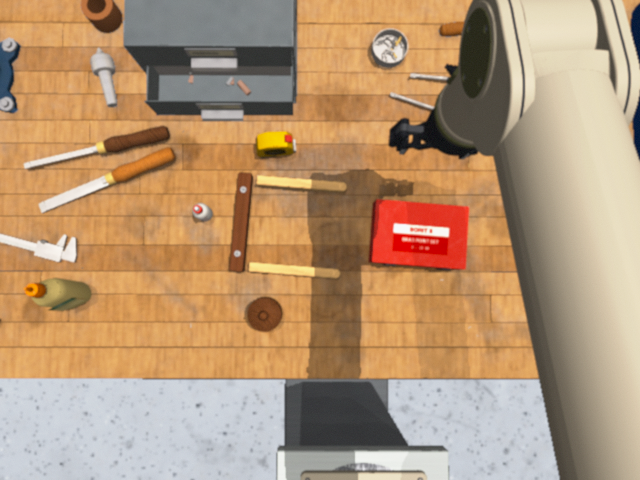

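The case at (420,235) now lies square and centred: x about +0.6 mm, yaw about 0. Next I go round behind its tail end.

```bash
python3 -m pendant '[[-0.2,0.3,0,0,0,-1.2,1],[-0.5,0.7,0,0,0,-2.4,1],[-0.8,1.1,0,0,0,-3.6,1],[-1.1,1.5,0,0,0,-4.8,1],[-1.4,1.9,0,0,0,-6,1],[-1.7,2.3,0.1,0,0,-7.2,1],[-2,2.7,0.2,0,0,-8.4,1],[-2.3,3.1,0.2,0,0,-9.6,1],[-2.3,3.1,0.2,0,0,-10.8,1],[-2.3,3.1,0.2,0,0,-11.25,1]]'
python3 -c "
from h import *
casepose();goal(0,-270,.03,1.5708)"
```

```text
clock: 8.55
position: [0.5368, -0.2334, 0.1684]
ee_rot: [0.734, 0.68, -0.001, -0.001]
ft_force: [-0.7, -0.3, 0.1]
grip_width: 0.996
grasp_force: 0.0
case centre bay [   0.5 -137. ] size [114.1 170.3] relyaw -0.0004
case centre bay [   0.6 -137.4] size [115.3 170.7] relyaw 0.0032
rows [0.004 0.03  2.768] [-0.02  -0.009  0.035] at bay [  -1.1 -270.4] z 0.1684 t 8.6 F [-0.1  0.9 -0.1]
```

```bash
python3 -m pendant '[[0,0.04,0.4,0,0,0.03,1],[0,0.04,0.9,0,0,0.03,1],[0,0.04,1.4,0,0,0.03,1],[0,0.04,1.9,0,0,0.03,1],[0,0.04,2.4,0,0,0.03,1],[0,0.04,2.77,0,0,0.03,1],[0,0.04,2.77,0,0,0.03,1],[0,0.04,2.77,0,0,0.03,1],[0.2,0.04,2.77,0,0,0.03,1],[0.4,0.04,2.77,0,0,0.03,1]]'
python3 -c "
from h import *
goal(0.5,-180,.03,1.5708)"
```

```text
clock: 9.85
position: [0.5419, -0.2123, 0.0324]
ee_rot: [0.736, 0.677, 0.0, 0.001]
ft_force: [0.9, 0.2, 0.3]
grip_width: 0.998
grasp_force: 0.0
rows [ 1.383 -0.04   0.047] [ 0.008  0.002 -0.027] at bay [   2.2 -249.2] z 0.0324 t 9.85 F [0.9 0.2 0.3]
```

```bash
python3 -m pendant '[[0.12,-0.03,0,0,0,0,1],[0.24,-0.03,0,0,0,0,1],[0.36,-0.03,0,0,0,-0.02,1],[0.48,-0.03,0,0,0,-0.02,1],[0.6,-0.03,0,0,0,-0.02,1],[0.72,-0.03,0,0,0,-0.02,1],[0.84,-0.03,0,0,0,-0.02,1],[0.95,-0.03,0,0,0,-0.02,1],[1.05,-0.03,0,0,0,-0.02,1],[1.08,-0.03,0,0,0,-0.02,1]]'
python3 -c "
from h import *
casepose('d');goal(0.5,-1,.03,1.5708)"
```

```text
clock: 11.1
position: [0.5445, -0.1588, 0.0317]
ee_rot: [0.735, 0.678, 0.0, 0.0]
ft_force: [-0.1, -3.1, 2.3]
grip_width: 1.004
grasp_force: 1.5
case centre bay [  0.7 -98.5] size [113.8 170.3] relyaw -0.0007
case centre bay [  0.5 -99.2] size [115.6 171.2] relyaw 0.0005
rows [ 3.892 -0.004  0.035] [ 0.001 -0.001 -0.005] at bay [   0.6 -195.6] z 0.0317 t 11.15 F [ 0.9 -1.   0.5]
```

View pics/d.png

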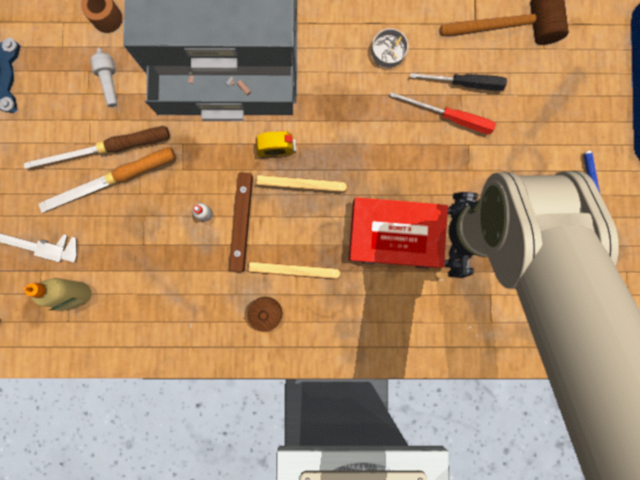

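The case is at (398,232), square and in line with the lane, with the fingers flush on its tail. Pushing in.

```bash
python3 -m pendant '[[0.15,0,0,0,0,0,1],[0.35,0,0,0,0,0,1],[0.55,0,0,0,0,0,1],[0.75,0,0,0,0,0,1],[0.95,0,0,0,0,0,1],[1.15,0,0,0,0,0,1],[1.35,0,0,0,0,0,1],[1.55,0,0,0,0,0,1],[1.7,0,0,0,0,0,1],[1.8,0,0,0,0,0,1]]'
python3 -c "
from h import *
casepose();goal(0.5,-1.8,.03,1.5708)"
```

```text
clock: 12.4
position: [0.5517, -0.069, 0.0317]
ee_rot: [0.735, 0.678, -0.0, 0.0]
ft_force: [0.2, -2.7, 1.7]
grip_width: 0.998
grasp_force: 1.5
case centre bay [ 0.8 -7.2] size [114.8 166.9] relyaw -0.0159
case centre bay [ 1.4 -9.1] size [116.3 170.5] relyaw -0.0017
rows [ 2.062e+00 -2.000e-03  3.400e-02] [ 0.001 -0.003 -0.002] at bay [   0.6 -104.9] z 0.0317 t 12.45 F [ 0.8 -1.   1.5]
```

```bash
python3 -m pendant '[[0.15,0,0,0,0,0,1],[0.35,0,0,0,0,0,1],[0.55,0,0,0,0,0,1],[0.75,0,0,0,0,0,1],[0.95,0,0,0,0,0,1],[1.15,0,0,0,0,0,1],[1.35,0,0,0,0,0,1],[1.55,0,0,0,0,0,1],[1.7,0,0,0,0,0,1],[1.8,0,0,0,0,0,1]]'
python3 -c "
from h import *
casepose('e');goal(0.5,-1.8,.03,1.5708)"
```

```text
clock: 13.7
position: [0.5588, 0.0208, 0.0316]
ee_rot: [0.735, 0.678, -0.0, -0.0]
ft_force: [0.8, -1.5, 0.2]
grip_width: 0.996
grasp_force: 0.9
case centre bay [-1.4 89.1] size [112.1 156.6] relyaw -0.1961
case centre bay [ 1.8 81.8] size [115.6 169.3] relyaw 0.0078
rows [ 0.263 -0.003  0.034] [ 0.001 -0.003 -0.002] at bay [  0.6 -14.9] z 0.0317 t 13.75 F [0.4 0.2 0.1]
```

View pics/e.png

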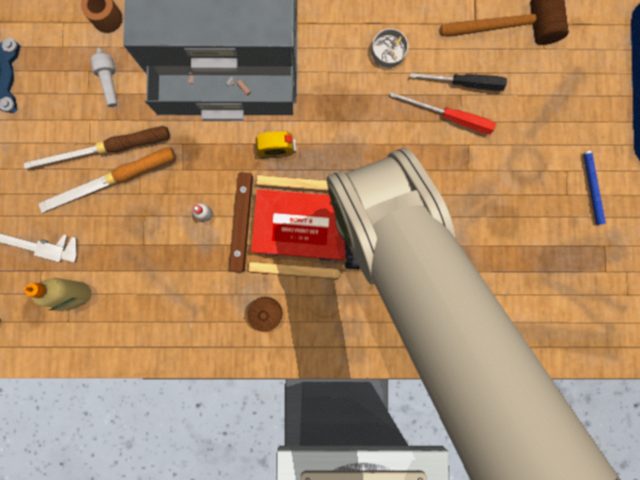

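The case is between the strips with a gap on both sides, and its front edge is close to the stop. Now the slow last part.

```bash
python3 -m pendant '[[0.04,0,0,0,0,0,1],[0.08,0,0,0,0,0,1],[0.12,0,0,0,0,0,1],[0.15,0,0,0,0,0,1],[0.18,0,0,0,0,0,1],[0.2,0,0,0,0,0,1],[0.22,0,0,0,0,0,1],[0.24,0,0,0,0,0,1],[0.26,0,0,0,0,0,1],[0.26,0,0,0,0,0,1]]'
python3 -c "
from h import *
goal(0.5,-1.8,.03,1.5708)"
```

```text
clock: 15.0
position: [0.5599, 0.0334, 0.0317]
ee_rot: [0.735, 0.678, 0.0, 0.0]
ft_force: [0.0, -1.6, 0.6]
grip_width: 1.001
grasp_force: 0.8
rows [ 0.021 -0.005  0.033] [ 0.001 -0.001 -0.007] at bay [ 0.7 -2.9] z 0.0317 t 15.0 F [ 0.  -1.6  0.6]
```

Not touching the stop yet (1.6 N is only sliding friction), so I creep on.

```bash
python3 -m pendant '[[0.01,0,0,0,0,0,1],[0.02,0,0,0,0,0,1],[0.025,0,0,0,0,0,1],[0.03,0,0,0,0,0,1],[0.035,0,0,0,0,0,1],[0.04,0,0,0,0,0,1],[0.04,0,0,0,0,0,1],[0.04,0,0,0,0,0,1],[0.04,0,0,0,0,0,1],[0.04,0,0,0,0,0,1]]'
python3 -c "
from h import *
goal(0.5,-1.8,.03,1.5708)"
```

```text
clock: 16.25
position: [0.56, 0.0349, 0.0316]
ee_rot: [0.735, 0.678, -0.0, 0.0]
ft_force: [-0.4, -5.3, 2.1]
grip_width: 1.006
grasp_force: 2.6
rows [-0.009 -0.004  0.032] [-0.     0.003 -0.009] at bay [ 0.7 -1.3] z 0.0316 t 16.25 F [-0.4 -5.3  2.1]
```

```bash
python3 -m pendant '[[0.005,0,0,0,0,0,1],[0.01,0,0,0,0,0,1],[0.015,0,0,0,0,0,1],[0.02,0,0,0,0,0,1],[0.025,0,0,0,0,0,1],[0.03,0,0,0,0,0,1],[0.03,0,0,0,0,0,1],[0.03,0,0,0,0,0,1],[0.03,0,0,0,0,0,1],[0.03,0,0,0,0,0,1]]'
python3 -c "
from h import *
goal(0.5,-1.8,.03,1.5708)"
```

```text
clock: 17.5
position: [0.56, 0.0349, 0.0316]
ee_rot: [0.735, 0.678, -0.001, 0.001]
ft_force: [-1.4, -9.5, 4.5]
grip_width: 1.0
grasp_force: 4.9
rows [-0.009 -0.005  0.033] [-0.003  0.016 -0.014] at bay [ 0.7 -1.3] z 0.0316 t 17.5 F [-1.4 -9.5  4.5]
```

The TCP has stalled and the force is rising: the case is home against the stop. Backing off.

```bash
python3 -m pendant '[[-0.1,0,0,0,0,0,1],[-0.3,0,0,0,0,0,1],[-0.8,0,0,0,0,0,1],[-1.5,0,0,0,0,0,1],[-2.2,0,-0.5,0,0,0,1],[-3,0,-1.2,0,0,0,1],[-4,0,-2,0,0,0,1],[-5,0,-2.8,0,0,0,1],[-6,0,-3,0,0,0,1],[-6,0,-3,0,0,0,1]]'
python3 - <<'E'
from h import *
casepose('f')
im,d=manip.camera('top'); W=cloud('top',d)
for n,a in dict(near=(.02,.027,.45,.51,.0,.22),far=(.02,.027,.62,.68,.0,.205),stop=(.026,.034,.45,.7,.205,.26)).items():
    c,s,t=fit(seg(W,*a)); print(n,np.round(c,1),round(t,3))
o=manip.get_obs(); print(o['clock'],o['position'],o['ft_force'])
im,_=manip.camera('scene'); cv2.imwrite('pics/g.png',cv2.resize(im[120:360,180:500,::-1],None,fx=2,fy=2))
E
```

```text
clock: 18.75
position: [0.535, -0.2678, 0.1824]
ee_rot: [0.737, 0.676, -0.0, 0.001]
ft_force: [-0.1, 0.7, -0.4]
grip_width: 1.002
grasp_force: 0.0
case centre bay [ 1.4 95.3] size [114.9 169.7] relyaw 0.0023
case centre bay [ 1.6 95.4] size [117.5 170.2] relyaw -0.0007
near [485.3 128.9] -0.076
far [648.2 117.1] -0.079
stop [573.8 229.6] 1.495
18.85 [ 0.53594426 -0.26239773  0.18131425] [ 1.02561366  1.36736773 -0.04996097]
```

View pics/f.png

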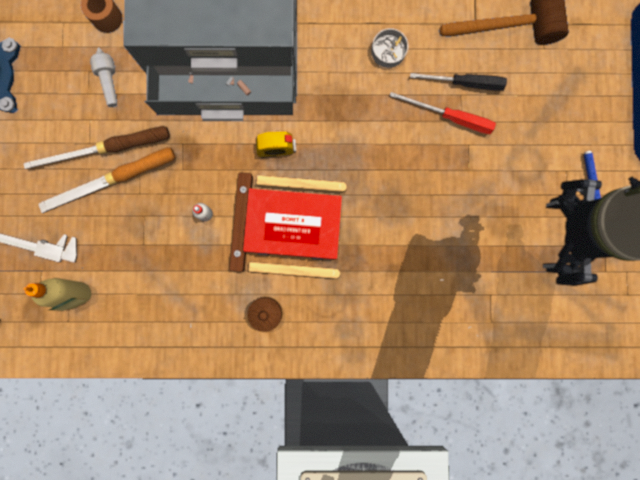

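View pics/g.png

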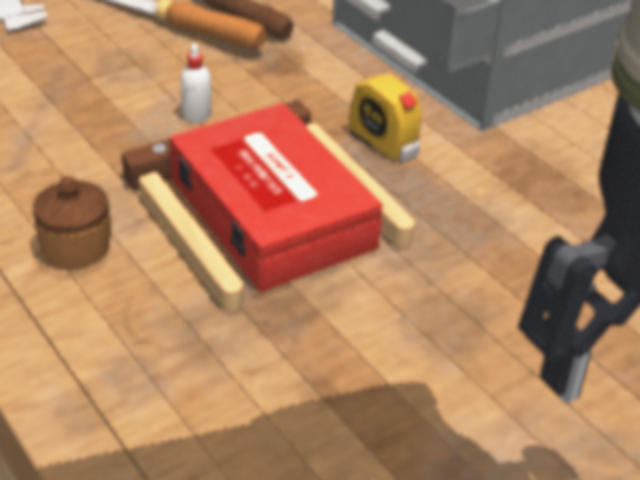

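The case sits against the stop at about (293,225), straight and clear of both strips, and the pot, tape measure and bottle have not moved. Measured pose: x +1.5 mm, y 95.3 mm, yaw about 0. The gripper is clear.

```bash
python3 -c "
from workcell import manip
print(manip.hand_in())"
```

```text
the job is handed in; nothing more can be done
None
```

The drill case is parked home against the stop, straight and clear of both strips in the last camera views, with the small things where they stood; I handed the job in at about 19 s.

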